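Feel the knife handles for play and set the loose one aside

TASK

One of the three shoe knives in the bench block has come loose in its handle: find it by feel, rocking the handles gently to and fro in the plane of the blade until they come up firm against a light push of about 5 N, and never wrench a sound one. Draw the loose knife and stand it, blade down, in the red tin, lowering it to the floor of the tin before letting go. Leave the sound knives home in the block and everything else where it is.

Things in the scene. Friction and masses are not known exactly. Their poses are not given: they have to be found in the camera images.
- block: dark oak knife block screwed to the bench, 90 (x) x 270 (y) x 80 mm high, origin at the centre of its underside. Three look-alike shoe knives stand in its slots 1, 2 and 3, at x = 0 and y = -90, 0 and +90 mm; the blades stand in the plane of its x and z axes, with about 0.5 mm to spare on each side.
- handle_1 (a point): grip point of the upright wooden handle of the knife in slot 1, 38 mm below its top, 154 mm above the bench. Handle 26 mm wide (block's x), 18 thick (block's y), 100 long (z). A 12 mm high brass bolster under it rests on the block; then the steel blade, 20 x 4 mm, 65 long, tip 139 mm below this point. Knife about 120 g. A firm pinch that does not turn with the handle masks its play.
- handle_2 (a point): grip point of the upright wooden handle of the knife in slot 2, 38 mm below its top, 154 mm above the bench. Handle 26 mm wide (block's x), 18 thick (block's y), 100 long (z). A 12 mm high brass bolster under it rests on the block; then the steel blade, 20 x 4 mm, 65 long, tip 139 mm below this point. Knife about 120 g. A firm pinch that does not turn with the handle masks its play.
- handle_3 (a point): grip point of the upright wooden handle of the knife in slot 3, 38 mm below its top, 154 mm above the bench. Handle 26 mm wide (block's x), 18 thick (block's y), 100 long (z). A 12 mm high brass bolster under it rests on the block; then the steel blade, 20 x 4 mm, 65 long, tip 139 mm below this point. Knife about 120 g. A firm pinch that does not turn with the handle masks its play.
- loose_knife (a joint): rocking angle (rad, 0 straight) of the one loose handle on its blade; in which slot it stands is not told. It rocks along the block's x axis about a point at the bolster's top, 62 mm below the grip point, and by little force: about 0.16 rad (10 mm at the grip point) each way, then it comes up hard.
- sound_knife_1 (a joint): the same angle of a sound handle, slot not told. At the grip point it gives about 1 mm each way as the blade takes up its slot, then resists like a stiff spring, some 6 to 9 N per mm; beyond 0.025 rad (about 12 N) it is wrenched and the glue cracks.
- sound_knife_2 (a joint): the same angle of a sound handle, slot not told. At the grip point it gives about 1 mm each way as the blade takes up its slot, then resists like a stiff spring, some 6 to 9 N per mm; beyond 0.025 rad (about 12 N) it is wrenched and the glue cracks.
- tin: round red open tin for tools that wait for a new handle, standing loose, 78 mm outer and 72 mm inner diameter, 100 mm high, inner floor 5 mm above its underside; origin at the centre of its underside. Mass 0.6 kg.
- glue: glass jar of cement with a black lid, 68 mm across, 85 mm high; not part of the job, to be left where it is. Origin at its underside.
- pliers: pliers with orange grips lying flat, about 170 x 60 mm, 16 mm high; not part of the job, to be left where it is. Origin at its underside.
- wax: round amber cake of wax, 56 mm across, 19 mm high; not part of the job, to be left where it is. Origin at its underside.
- awl: short awl lying flat, 130 mm long, 28 mm thick; not part of the job, to be left where it is. Origin at its underside.
Things that resemble listed ones, but are neither listed nor needed, are in the scene too. Leave any purple look-alike of the part that bears sound_knife_1 alone.

How it is judged:
By the outcome, as a careful person would: the job done as asked, in the order asked, and still so for the second after the job is handed in, with the robot touching nothing.
It also fails if it takes over 69 s, if anything falls off the work surface, if the arm or the gripper's body presses on something with over 40 N, if the wrist force passes 120 N, or if a joint passes its speed limit or range.

ROBOT

A 6-joint arm with a two-finger parallel gripper is mounted at the origin on the work surface. World frame = base frame: x ahead of the robot, y to its left, z up, the work surface at z = 0. Lengths are in mm, angles in rad, forces in N, time in s.
With the tool pointing down it reaches from about 350 to 975 mm from the base axis. Payload 17.4 kg.
Tool frame: the origin (TCP) lies at the very end of the fingers, on their centre line; the grasp point (between the pads) lies 19 mm behind it; z points along the fingers, y is the line along which they close (so a half turn about z gives the same grasp; the last joint's range is limited). The gripper opens to 85 mm and grips with 20 to 120 N. Pads are 22 mm wide; open, the fingers measure 114 mm over their backs; the gripper's body (76 mm by 85 mm) begins 54 mm behind the grasp point. The pads swing forward as they close: fully open they stand 13 mm farther back than shut.
Start: joints at [1.117, 0.116, 1.442, -0, 1.584, -0.038], TCP at [272.656, 617.488, 231.303] pointing down, gripper open.
Joint ranges: [-2.83, 2.83], [-0.83, 2.19], [0.07, 2.5], [-1.14, 4.28], [0.01, 3], [-2.97, 2.97]. Speed limits (rad/s): [1.89, 1.89, 2.22, 3.14, 3.14, 3.14].

INTERFACE

Orientations are given as a rotation vector (axis times angle).
In Python, from station import robot gives the robot as it stands.
- The arm moves only by the shell command python3 -m inch 'ROWS' [OPENING] [FORCE]. ROWS is JSON, a list of rows, each an object with "travel": the shift along the tool's x, y, z in m, a list of three; "rot": the turn, a rotation vector about the tool's x, y, z in degrees, a list of three. A call has exactly 10 rows; each row is the pose to reach, as a shift and turn from the pose commanded when the call began, along the tool's axes at that moment; what a row does not reach only later rows make up. A row lasts 1/12 s, in which the tool goes at most 41.7 mm and 7.16 degrees, less where a joint would pass 70% of its speed; a pose out of reach is approached as far as the arm can. A call with a gripper value outside its range is refused whole. OPENING is the gripper's target within -1 to 1 (fully open at 1, half-way at 0, shut at -1), set as the call begins (- or left out, the last holds). The fingers move at their own pace and stop on an object; FORCE is the grip in N (left out, the last holds). Time passes only in rows, so rows that repeat a pose let the fingers close, or fill a call up. It gives the time, the measured TCP pose, the force, the opening and the grip force at its end, in the units of the state.
- robot.get_obs(): the state, without advancing time (a new reading comes with each control period).
- robot.camera(name): name is "side" or "top"; returns a dict with "pixels" (400x640x3 uint8, blue, green, red), "mtx" (3x3 intrinsics, pixels), "D" ([k1, k2, p1, p2, k3] as OpenCV has them; the pictures are not rectified), "rvec" (rotation vector, rad) and "tvec" (3), from world to camera coordinates, as OpenCV has them. Camera axes: x right, y down, z forward; pixel columns grow to the right and rows downward; lengths in mm; the calibration is good to about 2 mm. A picture is of the moment at which its call begins. There is no depth.
- robot.close_job(): hands the job in; it is judged then, once.
Trained networks look in a picture, given as the dict that the camera call returned (one of the last four; its "shot" number tells which), for a name from the list of things; names that differ only in an ending like _2 or _b are one class to them, and where a whole thing is asked for, a point or a joint stands for the part that bears it (a point fixed in the world has none). Each returns a list of dicts, best first, with "conf" (0 to 1); they miss things now and then, are a little off and sometimes report something else, mostly with a low value. They report only what shows in the picture. A call takes as long as a camera call. They do not tell look-alikes from the thing itself.
- robot.masks_of(picture, target): "region" (400x640 bool, what is visible of it) and "location" ([column, row] in pixels, amid what is visible of it).
The state is a dict: "time_s": time; "qpos": joint angles; "qvel": joint speeds; "tau": joint torques, N m; "position": TCP position; "orientation": TCP orientation; "force": force on the tool from outside, world axes, zero at the start; "moment": the same for the moment, N m; "width": finger opening in mm; "gripper_force": force on a finger pad.
Only numpy, scipy, OpenCV 4.12 (cv2) and the standard library are available. Lean on these libraries where they do the work, as an engineer would, in place of code of your own. Each camera call takes 0.05 s, during which the arm holds its last target. There are 200 camera calls.

## Working session

There is one attempt and no reset: what is moved stays moved. The work goes in short steps, Python scripts to look and compute and a shell command to move; the robot and the scene stay as the last step left them, time stands still between calls to the robot, and variables do not carry over. Pictures are saved under pics/ and viewed, at most 10 in all, crops included, and the job is handed in when it is done.

```bash
mkdir -p pics; ls; cat > h.py <<'E'
import numpy as np, cv2
from station import robot
def ray(c,px):
    R=cv2.Rodrigues(np.array(c["rvec"],float))[0]; t=np.array(c["tvec"],float).ravel()
    u=cv2.undistortPoints(np.array([[px]],float),np.array(c["mtx"],float),np.array(c["D"],float))[0,0]
    return -R.T@t, R.T@np.array([u[0],u[1],1.])
def atz(c,px,z):
    o,d=ray(c,px); return o+d*(z-o[2])/d[2]
def proj(c,P):
    return cv2.projectPoints(np.array(P,float).reshape(-1,1,3),np.array(c["rvec"],float),np.array(c["tvec"],float),np.array(c["mtx"],float),np.array(c["D"],float))[0][:,0]
def tri(c1,p1,c2,p2):
    o1,d1=ray(c1,p1);o2,d2=ray(c2,p2)
    s=np.linalg.lstsq(np.c_[d1,-d2],o2-o1,rcond=None)[0]
    a=o1+d1*s[0];b=o2+d2*s[1]; return (a+b)/2,np.linalg.norm(a-b)
E
python3 - <<'E'
from h import *
for n in("top","side"):
    c=robot.camera(n); cv2.imwrite(f"pics/{n}0.png",c["pixels"])
    print(n,ray(c,(320,200)))
    for t in("block","handle_1","loose_knife","tin","glue"):
        for m in robot.masks_of(c,t):
            ys,xs=np.nonzero(m["region"]); print(t,round(m["conf"],2),np.round(m["location"]),xs.min(),xs.max(),ys.min(),ys.max())
o=robot.get_obs(); print(o)
E
```

```text
pics
top (array([493.23389532, -16.80721195, 958.25482453]), array([ 0.05905589,  0.01439508, -0.99836195]))
block 0.95 [319. 202.] 259 376 180 223
handle_1 0.79 [320. 204.] 260 376 182 223
tin 0.55 [452. 224.] 426 471 208 243
glue 0.6 [386. 149.] 372 401 132 163
side (array([  65.52372026, -470.6359972 ,  814.30245146]), array([ 0.50978214,  0.47762837, -0.71564453]))
block 0.56 [316. 227.] 261 366 183 271
handle_1 0.67 [314. 224.] 262 365 183 272
handle_1 0.39 [342. 212.] 334 346 196 231
loose_knife 0.89 [312. 196.] 305 317 177 212
tin 0.77 [398. 310.] 379 420 285 338
glue 0.77 [398. 229.] 383 411 209 249
{'time_s': 0.6, 'qpos': array([ 1.11720946e+00,  1.15989934e-01,  1.44160637e+00, -2.49194034e-05,
        1.58398180e+00, -3.78276802e-02]), 'qvel': array([-0.00102383,  0.00112019, -0.00019609, -0.00098224,  0.00120848,
       -0.00031358]), 'tau': array([-1.09601853e-03, -7.31384826e+01, -6.32430339e+01, -1.74069892e-04,
        6.46331937e-04, -2.82247169e-05]), 'position': array([272.65713955, 617.4891988 , 231.3059688 ]), 'orientation': array([6.48374303e-01, 3.07392926e+00, 1.26410187e-05]), 'force': array([-0.14592652, -0.47168613,  0.52563025]), 'moment': array([-0.06376875,  0.0008768 , -0.04351962]), 'gripper_force': 0.0, 'width': 85.27911370427528}
```

View pics/top0.png

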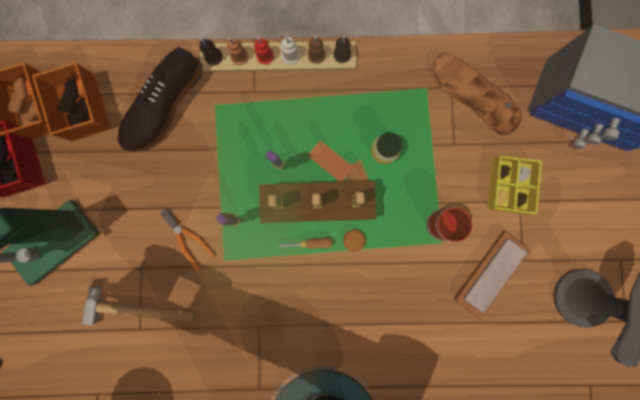

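View pics/side0.png

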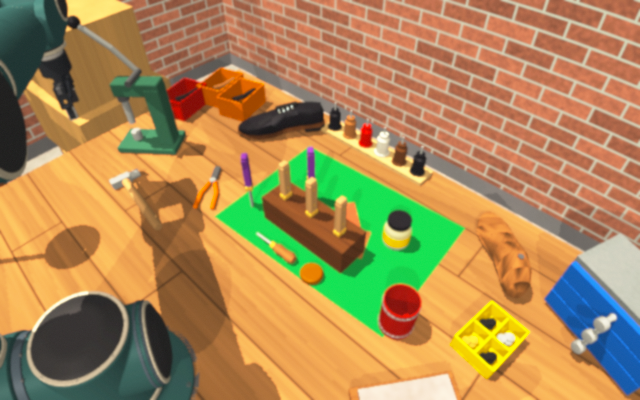

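Top: the three plain wooden handles in the block stand at about (275,199), (319,198) and (362,197). Purple look-alikes are at (275,158) and (226,218), free-standing outside the block, and I'll leave those alone. The tin is at (452,224) and the glue at (388,148). Next, one enlarged crop of each view with a model fit.

```bash
cat > fit.py <<'E'
from h import *
from scipy.optimize import minimize
c=robot.camera("top"); s=robot.camera("side")
def best(c,t):
    return max(robot.masks_of(c,t),key=lambda m:m["conf"])
def hull_mask(cam,Ps):
    m=np.zeros((400*4,640*4),np.uint8)
    for P in Ps:
        q=cv2.convexHull((proj(cam,P)*4+1.5).astype(np.int32)); cv2.fillConvexPoly(m,q,1)
    return cv2.resize(m.astype(np.float32),(640,400),interpolation=cv2.INTER_AREA)
def box(x0,x1,y0,y1,z0,z1): return np.array([[x,y,z] for x in(x0,x1) for y in(y0,y1) for z in(z0,z1)],float)
def T(P,p):
    a=p[2];R=np.array([[np.cos(a),-np.sin(a),0],[np.sin(a),np.cos(a),0],[0,0,1]])
    return P@R.T+[p[0],p[1],0]
parts=[box(-45,45,-135,135,0,80)]+[box(-13,13,y-9,y+9,80,192) for y in(-90,0,90)]
cyl=np.array([[39*np.cos(a),39*np.sin(a),z] for a in np.linspace(0,6.28,40) for z in(0,100)])
if __name__=="__main__":
    # block: color segmentation of dark brown/handles not purple inside net mask union
    B=[(cam,best(cam,"block")["region"]|best(cam,"handle_1")["region"]) for cam in(c,s)]
    TI=[(cam,best(cam,"tin")["region"]) for cam in(c,s)]
    def cost(p,obs,prt):
        return sum(np.abs(hull_mask(cam,[T(P,p) for P in prt])-m).sum() for cam,m in obs)
    p0=atz(c,(318,202),80); p0=[p0[0],p0[1],0.0]
    f=lambda q,o,prt:cost([q[0],q[1],q[2]/100],o,prt)
    r=minimize(f,p0,args=(B,parts),method="Nelder-Mead",options=dict(initial_simplex=[p0,[p0[0]+10,p0[1],0],[p0[0],p0[1]+10,0],[p0[0],p0[1],5]]))
    print("block",r.x,r.fun)
    q0=atz(c,(452,224),60); 
    g=lambda q:cost([q[0],q[1],0],TI,[cyl])
    rt=minimize(g,q0[:2],method="Nelder-Mead",options=dict(initial_simplex=[q0[:2],q0[:2]+[10,0],q0[:2]+[0,10]])); print("tin",rt.x,rt.fun)
    p=[r.x[0],r.x[1],r.x[2]/100]
    for cam,n,(x0,x1,y0,y1) in((c,"top",(210,480,130,260)),(s,"side",(230,430,140,345))):
        im=cv2.resize(cam["pixels"][y0:y1,x0:x1],None,fx=2.9,fy=2.9,interpolation=cv2.INTER_CUBIC)
        def draw(P,col):
            q=cv2.convexHull(((proj(cam,P)+.5-[x0,y0])*2.9).astype(np.int32)); cv2.polylines(im,[q],True,col,1)
        for P in parts: draw(T(P,p),(255,255,0))
        draw(T(cyl,[*rt.x,0]),(255,255,255))
        cv2.imwrite(f"pics/{n}1.png",im)
    for y in(-90,0,90): print(T(np.array([[0,y,154.]]),p))
E
python3 fit.py
```

```text
block [541.04505408   2.46028485   1.38917053] 2074.125
tin [ 482.41261357 -307.04624516] 141.25
[[542.29526735 -87.53103122 154.        ]]
[[541.04505408   2.46028485 154.        ]]
[[539.79484081  92.45160091 154.        ]]
```

View pics/top1.png

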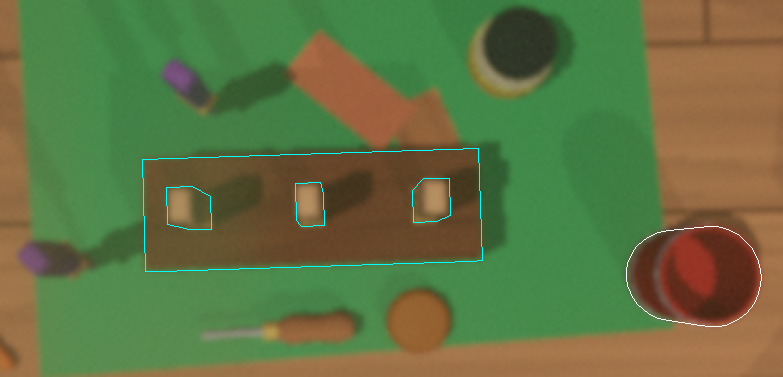

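View pics/side1.png

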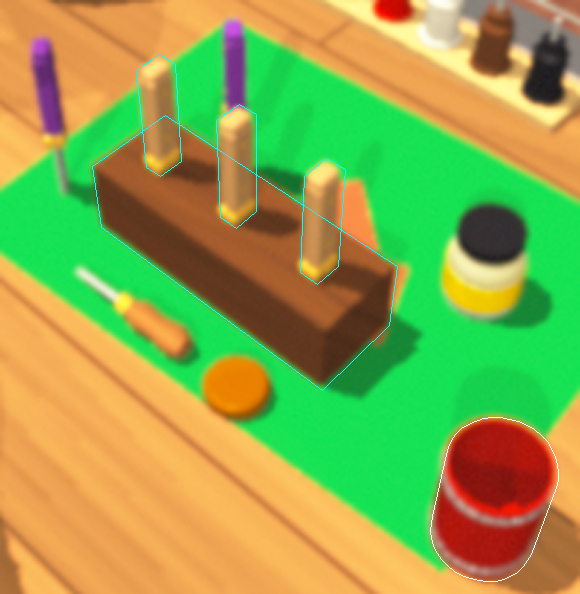

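The fitted outlines match both pictures: block centre (541, 2.5) with yaw 0.014 rad, tin at (482, -307). The handles that fit the description are the three plain ones in the block, at crop px (181,205), (309,203) and (435,197). The purple ones stand outside it. I'll swing over, skirting the green press.

```bash
python3 -m inch '[{"travel":[-0.168,-0.2395,-0.024],"rot":[0,0,65.4]},{"travel":[-0.168,-0.2395,-0.024],"rot":[0,0,65.4]},{"travel":[-0.168,-0.2395,-0.024],"rot":[0,0,65.4]},{"travel":[-0.168,-0.2395,-0.024],"rot":[0,0,65.4]},{"travel":[-0.168,-0.2395,-0.024],"rot":[0,0,65.4]},{"travel":[-0.168,-0.2395,-0.024],"rot":[0,0,65.4]},{"travel":[-0.168,-0.2395,-0.024],"rot":[0,0,65.4]},{"travel":[-0.168,-0.2395,-0.024],"rot":[0,0,65.4]},{"travel":[-0.168,-0.2395,-0.024],"rot":[0,0,65.4]},{"travel":[-0.168,-0.2395,-0.024],"rot":[0,0,65.4]}]' 0 20
cat > w.py <<'E'
import sys
from h import *
def to(x,y,z,yaw=0.014):
    o=robot.get_obs();R=cv2.Rodrigues(o["orientation"])[0]
    Rt=np.array([[-np.sin(yaw),np.cos(yaw),0],[np.cos(yaw),np.sin(yaw),0],[0,0,-1]]).T
    print("travel mm",np.round(R.T@(np.array([x,y,z])-o["position"]),2),"rot",np.round(np.degrees(cv2.Rodrigues(R.T@Rt)[0].ravel()),2),o["time_s"])
to(*map(float,sys.argv[1:]))
E
python3 w.py 539.8 92.5 255
```

```text
time_s: 1.83
position: [329.8, 329.9, 255.8]
orientation: [2.215, 2.228, 0.002]
force: [-0.2, 1.4, 0.1]
width: 42.5
gripper_force: 0.0
travel mm [-238.61  208.58    0.78] rot [ 0.05 -0.05 -0.47] 1.8333
```

```bash
python3 -m inch '[{"travel":[-0.2386,0.2086,0.001],"rot":[0,0,-0.5]},{"travel":[-0.2386,0.2086,0.001],"rot":[0,0,-0.5]},{"travel":[-0.2386,0.2086,0.001],"rot":[0,0,-0.5]},{"travel":[-0.2386,0.2086,0.001],"rot":[0,0,-0.5]},{"travel":[-0.2386,0.2086,0.001],"rot":[0,0,-0.5]},{"travel":[-0.2386,0.2086,0.001],"rot":[0,0,-0.5]},{"travel":[-0.2386,0.2086,0.001],"rot":[0,0,-0.5]},{"travel":[-0.2386,0.2086,0.001],"rot":[0,0,-0.5]},{"travel":[-0.2386,0.2086,0.001],"rot":[0,0,-0.5]},{"travel":[-0.2386,0.2086,0.001],"rot":[0,0,-0.5]}]' 
python3 w.py 539.8 92.5 215
python3 - <<'E'
from h import *
s=robot.camera("side"); im=s["pixels"][60:260,200:440]; cv2.imwrite("pics/s2.png",cv2.resize(im,None,fx=3,fy=3,interpolation=cv2.INTER_CUBIC))
E
```

```text
time_s: 2.67
position: [542.0, 94.2, 253.6]
orientation: [-2.194, -2.247, 0.002]
force: [-0.6, -0.0, -0.1]
width: 42.9
gripper_force: 0.0
travel mm [-1.63 -2.17 38.61] rot [-0.08  0.    0.56] 2.6667
```

View pics/s2.png

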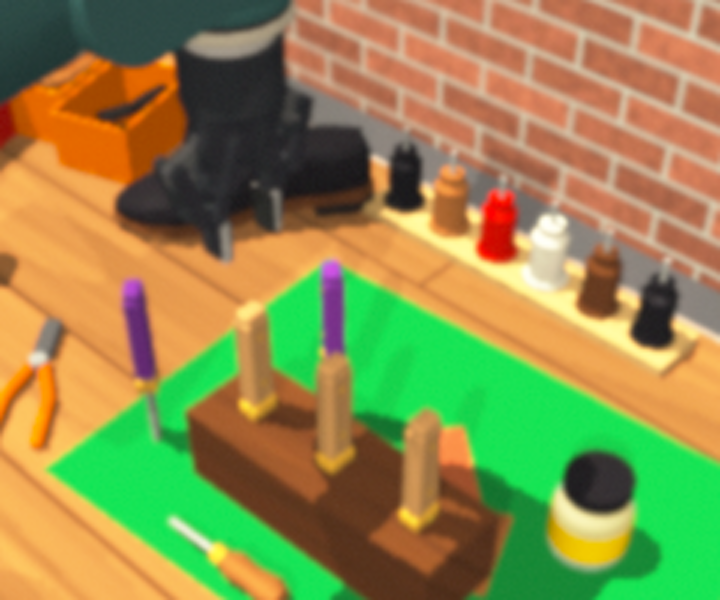

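Both fingertips hang above handle 3, at crop px (220,255) and (275,225), and the handle top is at (255,310). Descending to straddle it without touching.

```bash
python3 w.py 539.8 92.5 255; python3 -m inch '[{"travel":[0,0,0]},{"travel":[0,0,0.01]},{"travel":[0,0,0.03]},{"travel":[0,0,0.05]},{"travel":[0,0,0.07]},{"travel":[0,0,0.09]},{"travel":[0,0,0.1]},{"travel":[0,0,0.103]},{"travel":[0,0,0.103]},{"travel":[0,0,0.103]}]' -0.1; python3 w.py 539.8 92.5 152
```

```text
travel mm [-2.46 -1.7  -1.12] rot [-0.05 -0.    0.6 ] 2.7167
travel mm [ -2.47  -1.61 101.88] rot [-0.05 -0.    0.6 ] 2.7167invalid input
```

```bash
python3 -m inch '[{"travel":[0,0,0],"rot":[0,0,0]},{"travel":[0,0,0.01],"rot":[0,0,0]},{"travel":[0,0,0.03],"rot":[0,0,0]},{"travel":[0,0,0.05],"rot":[0,0,0]},{"travel":[0,0,0.07],"rot":[0,0,0]},{"travel":[0,0,0.09],"rot":[0,0,0]},{"travel":[0,0,0.1],"rot":[0,0,0]},{"travel":[0,0,0.103],"rot":[0,0,0]},{"travel":[0,0,0.103],"rot":[0,0,0]},{"travel":[0,0,0.103],"rot":[0,0,0]}]' -0.1; python3 w.py 539.8 92.5 152
```

```text
time_s: 3.55
position: [541.6, 95.1, 152.3]
orientation: [2.195, 2.246, 0.001]
force: [0.5, -0.1, -0.3]
width: 38.1
gripper_force: 0.0
travel mm [-2.57 -1.91  0.31] rot [ 0.06 -0.01  0.51] 3.55
```

```bash
python3 -m inch '[{"travel":[-0.0025,0.001,0],"rot":[0,0,0.5]},{"travel":[-0.0025,0.002,0],"rot":[0,0,0.5]},{"travel":[-0.0025,0.0025,0],"rot":[0,0,0.5]},{"travel":[-0.0025,0.0025,0],"rot":[0,0,0.5]},{"travel":[-0.0025,0.0025,0],"rot":[0,0,0.5]},{"travel":[-0.0025,0.0025,0],"rot":[0,0,0.5]},{"travel":[-0.0025,0.0025,0],"rot":[0,0,0.5]},{"travel":[-0.0025,0.0025,0],"rot":[0,0,0.5]},{"travel":[-0.0025,0.0025,0],"rot":[0,0,0.5]},{"travel":[-0.0025,0.0025,0],"rot":[0,0,0.5]}]'; python3 w.py 539.8 92.5 152
```

```text
time_s: 4.38
position: [544.0, 92.3, 151.3]
orientation: [2.206, 2.236, -0.0]
force: [0.8, -0.2, 0.7]
width: 38.3
gripper_force: 0.0
travel mm [ 0.22 -4.15 -0.71] rot [-0.    0.   -0.03] 4.3833
```

```bash
python3 -m inch '[{"travel":[0,0.0008,0],"rot":[0,0,0]},{"travel":[0,0.0008,0],"rot":[0,0,0]},{"travel":[0,0.0008,0],"rot":[0,0,0]},{"travel":[0,0.0008,0],"rot":[0,0,0]},{"travel":[0,0.0008,0],"rot":[0,0,0]},{"travel":[0,0.0008,0],"rot":[0,0,0]},{"travel":[0,0.0008,0],"rot":[0,0,0]},{"travel":[0,0.0008,0],"rot":[0,0,0]},{"travel":[0,0.0008,0],"rot":[0,0,0]},{"travel":[0,0.0008,0],"rot":[0,0,0]}]'; python3 -c "from station import robot;o=robot.get_obs();print(o['force'],o['position'])"
```

```text
time_s: 5.22
position: [544.8, 92.4, 151.3]
orientation: [-2.206, -2.236, -0.0]
force: [0.3, -0.1, -0.7]
width: 38.5
gripper_force: 0.0
[ 0.33293708 -0.1266947  -0.67182627] [544.78459119  92.37087204 151.32085731]
```

```bash
cat > ok.py <<'E'
import sys
from station import robot
o=robot.get_obs(); f=o["force"]; lim=float(sys.argv[1]) if len(sys.argv)>1 else 2.0
print("t %.2f"%o["time_s"],"F",f.round(1),"P",o["position"].round(2),"w %.1f"%o["width"])
sys.exit(abs(f[0])>lim)
E
R='s'
python3 -m inch '[{"travel":[0,0.0004,0],"rot":[0,0,0]},{"travel":[0,0.0008,0],"rot":[0,0,0]},{"travel":[0,0.0008,0],"rot":[0,0,0]},{"travel":[0,0.0008,0],"rot":[0,0,0]},{"travel":[0,0.0008,0],"rot":[0,0,0]},{"travel":[0,0.0008,0],"rot":[0,0,0]},{"travel":[0,0.0008,0],"rot":[0,0,0]},{"travel":[0,0.0008,0],"rot":[0,0,0]},{"travel":[0,0.0008,0],"rot":[0,0,0]},{"travel":[0,0.0008,0],"rot":[0,0,0]}]' >/dev/null; python3 ok.py && python3 -m inch '[{"travel":[0,0.0004,0],"rot":[0,0,0]},{"travel":[0,0.0008,0],"rot":[0,0,0]},{"travel":[0,0.0008,0],"rot":[0,0,0]},{"travel":[0,0.0008,0],"rot":[0,0,0]},{"travel":[0,0.0008,0],"rot":[0,0,0]},{"travel":[0,0.0008,0],"rot":[0,0,0]},{"travel":[0,0.0008,0],"rot":[0,0,0]},{"travel":[0,0.0008,0],"rot":[0,0,0]},{"travel":[0,0.0008,0],"rot":[0,0,0]},{"travel":[0,0.0008,0],"rot":[0,0,0]}]' >/dev/null ; python3 ok.py && python3 -m inch '[{"travel":[0,0.0004,0],"rot":[0,0,0]},{"travel":[0,0.0008,0],"rot":[0,0,0]},{"travel":[0,0.0008,0],"rot":[0,0,0]},{"travel":[0,0.0008,0],"rot":[0,0,0]},{"travel":[0,0.0008,0],"rot":[0,0,0]},{"travel":[0,0.0008,0],"rot":[0,0,0]},{"travel":[0,0.0008,0],"rot":[0,0,0]},{"travel":[0,0.0008,0],"rot":[0,0,0]},{"travel":[0,0.0008,0],"rot":[0,0,0]},{"travel":[0,0.0008,0],"rot":[0,0,0]}]' >/dev/null ; python3 ok.py
```

```text
t 6.05 F [-0.1 -0.5  1. ] P [545.59  92.36 151.33] w 38.3
t 6.05 F [-0.1 -0.5  1. ] P [545.59  92.36 151.33] w 38.3
t 6.05 F [-0.1 -0.5  1. ] P [545.59  92.36 151.33] w 38.3False
False
False
```

```bash
sed -i 's/sys.exit(\(.*\))$/sys.exit(int(\1))/' ok.py
python3 -m inch '[{"travel":[0,0.0004,0],"rot":[0,0,0]},{"travel":[0,0.0008,0],"rot":[0,0,0]},{"travel":[0,0.0008,0],"rot":[0,0,0]},{"travel":[0,0.0008,0],"rot":[0,0,0]},{"travel":[0,0.0008,0],"rot":[0,0,0]},{"travel":[0,0.0008,0],"rot":[0,0,0]},{"travel":[0,0.0008,0],"rot":[0,0,0]},{"travel":[0,0.0008,0],"rot":[0,0,0]},{"travel":[0,0.0008,0],"rot":[0,0,0]},{"travel":[0,0.0008,0],"rot":[0,0,0]}]' >/dev/null; python3 ok.py && python3 -m inch '[{"travel":[0,0.0004,0],"rot":[0,0,0]},{"travel":[0,0.0008,0],"rot":[0,0,0]},{"travel":[0,0.0008,0],"rot":[0,0,0]},{"travel":[0,0.0008,0],"rot":[0,0,0]},{"travel":[0,0.0008,0],"rot":[0,0,0]},{"travel":[0,0.0008,0],"rot":[0,0,0]},{"travel":[0,0.0008,0],"rot":[0,0,0]},{"travel":[0,0.0008,0],"rot":[0,0,0]},{"travel":[0,0.0008,0],"rot":[0,0,0]},{"travel":[0,0.0008,0],"rot":[0,0,0]}]' >/dev/null && python3 ok.py && python3 -m inch '[{"travel":[0,0.0004,0],"rot":[0,0,0]},{"travel":[0,0.0008,0],"rot":[0,0,0]},{"travel":[0,0.0008,0],"rot":[0,0,0]},{"travel":[0,0.0008,0],"rot":[0,0,0]},{"travel":[0,0.0008,0],"rot":[0,0,0]},{"travel":[0,0.0008,0],"rot":[0,0,0]},{"travel":[0,0.0008,0],"rot":[0,0,0]},{"travel":[0,0.0008,0],"rot":[0,0,0]},{"travel":[0,0.0008,0],"rot":[0,0,0]},{"travel":[0,0.0008,0],"rot":[0,0,0]}]' >/dev/null && python3 ok.py
```

```text
t 6.88 F [ 0.  -0.1  0.2] P [546.37  92.41 151.31] w 38.4
t 7.72 F [-0.1  0.4 -0.3] P [547.18  92.4  151.31] w 38.3
t 8.55 F [ 0.2 -0.2 -0.3] P [547.96  92.39 151.28] w 38.1
```

```bash

python3 -m inch '[{"travel":[0,0.0004,0],"rot":[0,0,0]},{"travel":[0,0.0008,0],"rot":[0,0,0]},{"travel":[0,0.0008,0],"rot":[0,0,0]},{"travel":[0,0.0008,0],"rot":[0,0,0]},{"travel":[0,0.0008,0],"rot":[0,0,0]},{"travel":[0,0.0008,0],"rot":[0,0,0]},{"travel":[0,0.0008,0],"rot":[0,0,0]},{"travel":[0,0.0008,0],"rot":[0,0,0]},{"travel":[0,0.0008,0],"rot":[0,0,0]},{"travel":[0,0.0008,0],"rot":[0,0,0]}]' >/dev/null; python3 ok.py && python3 -m inch '[{"travel":[0,0.0004,0],"rot":[0,0,0]},{"travel":[0,0.0008,0],"rot":[0,0,0]},{"travel":[0,0.0008,0],"rot":[0,0,0]},{"travel":[0,0.0008,0],"rot":[0,0,0]},{"travel":[0,0.0008,0],"rot":[0,0,0]},{"travel":[0,0.0008,0],"rot":[0,0,0]},{"travel":[0,0.0008,0],"rot":[0,0,0]},{"travel":[0,0.0008,0],"rot":[0,0,0]},{"travel":[0,0.0008,0],"rot":[0,0,0]},{"travel":[0,0.0008,0],"rot":[0,0,0]}]' >/dev/null && python3 ok.py && python3 -m inch '[{"travel":[0,0.0004,0],"rot":[0,0,0]},{"travel":[0,0.0008,0],"rot":[0,0,0]},{"travel":[0,0.0008,0],"rot":[0,0,0]},{"travel":[0,0.0008,0],"rot":[0,0,0]},{"travel":[0,0.0008,0],"rot":[0,0,0]},{"travel":[0,0.0008,0],"rot":[0,0,0]},{"travel":[0,0.0008,0],"rot":[0,0,0]},{"travel":[0,0.0008,0],"rot":[0,0,0]},{"travel":[0,0.0008,0],"rot":[0,0,0]},{"travel":[0,0.0008,0],"rot":[0,0,0]}]' >/dev/null && python3 ok.py
```

```text
t 9.38 F [-0.3 -0.1  0.3] P [548.77  92.42 151.29] w 38.5
t 10.22 F [-0.3  0.7  0.6] P [549.58  92.4  151.28] w 38.5
t 11.05 F [-3.5  0.1  2.2] P [550.36  92.42 151.35] w 38.5
```

```bash

python3 -m inch '[{"travel":[0,0.0002,0],"rot":[0,0,0]},{"travel":[0,0.0002,0],"rot":[0,0,0]},{"travel":[0,0.0002,0],"rot":[0,0,0]},{"travel":[0,0.0002,0],"rot":[0,0,0]},{"travel":[0,0.0002,0],"rot":[0,0,0]},{"travel":[0,0.0002,0],"rot":[0,0,0]},{"travel":[0,0.0002,0],"rot":[0,0,0]},{"travel":[0,0.0002,0],"rot":[0,0,0]},{"travel":[0,0.0002,0],"rot":[0,0,0]},{"travel":[0,0.0002,0],"rot":[0,0,0]}]' >/dev/null; python3 ok.py 9;  python3 -m inch '[{"travel":[0,-0.003,0],"rot":[0,0,0]},{"travel":[0,-0.006,0],"rot":[0,0,0]},{"travel":[0,-0.009,0],"rot":[0,0,0]},{"travel":[0,-0.011,0],"rot":[0,0,0]},{"travel":[0,-0.012,0],"rot":[0,0,0]},{"travel":[0,-0.0125,0],"rot":[0,0,0]},{"travel":[0,-0.0125,0],"rot":[0,0,0]},{"travel":[0,-0.0125,0],"rot":[0,0,0]},{"travel":[0,-0.0125,0],"rot":[0,0,0]},{"travel":[0,-0.0125,0],"rot":[0,0,0]}]' >/dev/null; python3 ok.py 9
```

```text
t 11.88 F [-5.2 -0.9  3.8] P [550.58  92.45 151.31] w 38.7
t 12.72 F [-0.1 -0.3 -0.4] P [538.13  92.27 151.27] w 38.3
```

```bash

python3 -m inch '[{"travel":[0,-0.0009,0],"rot":[0,0,0]},{"travel":[0,-0.0018,0],"rot":[0,0,0]},{"travel":[0,-0.0018,0],"rot":[0,0,0]},{"travel":[0,-0.0018,0],"rot":[0,0,0]},{"travel":[0,-0.0018,0],"rot":[0,0,0]},{"travel":[0,-0.0018,0],"rot":[0,0,0]},{"travel":[0,-0.0018,0],"rot":[0,0,0]},{"travel":[0,-0.0018,0],"rot":[0,0,0]},{"travel":[0,-0.0018,0],"rot":[0,0,0]},{"travel":[0,-0.0018,0],"rot":[0,0,0]}]' >/dev/null; python3 ok.py && python3 -m inch '[{"travel":[0,-0.0004,0],"rot":[0,0,0]},{"travel":[0,-0.0008,0],"rot":[0,0,0]},{"travel":[0,-0.0008,0],"rot":[0,0,0]},{"travel":[0,-0.0008,0],"rot":[0,0,0]},{"travel":[0,-0.0008,0],"rot":[0,0,0]},{"travel":[0,-0.0008,0],"rot":[0,0,0]},{"travel":[0,-0.0008,0],"rot":[0,0,0]},{"travel":[0,-0.0008,0],"rot":[0,0,0]},{"travel":[0,-0.0008,0],"rot":[0,0,0]},{"travel":[0,-0.0008,0],"rot":[0,0,0]}]' >/dev/null && python3 ok.py && python3 -m inch '[{"travel":[0,-0.0003,0],"rot":[0,0,0]},{"travel":[0,-0.0006,0],"rot":[0,0,0]},{"travel":[0,-0.0006,0],"rot":[0,0,0]},{"travel":[0,-0.0006,0],"rot":[0,0,0]},{"travel":[0,-0.0006,0],"rot":[0,0,0]},{"travel":[0,-0.0006,0],"rot":[0,0,0]},{"travel":[0,-0.0006,0],"rot":[0,0,0]},{"travel":[0,-0.0006,0],"rot":[0,0,0]},{"travel":[0,-0.0006,0],"rot":[0,0,0]},{"travel":[0,-0.0006,0],"rot":[0,0,0]}]' >/dev/null && python3 ok.py
```

```text
t 13.55 F [-0.2 -0.1 -0.5] P [536.29  92.23 151.29] w 38.2
t 14.38 F [ 0.9 -0.8  1. ] P [535.48  92.22 151.3 ] w 38.3
t 15.22 F [0.7 0.7 0.3] P [534.88  92.21 151.29] w 38.7
```

```bash

python3 -m inch '[{"travel":[0,-0.0003,0],"rot":[0,0,0]},{"travel":[0,-0.0006,0],"rot":[0,0,0]},{"travel":[0,-0.0006,0],"rot":[0,0,0]},{"travel":[0,-0.0006,0],"rot":[0,0,0]},{"travel":[0,-0.0006,0],"rot":[0,0,0]},{"travel":[0,-0.0006,0],"rot":[0,0,0]},{"travel":[0,-0.0006,0],"rot":[0,0,0]},{"travel":[0,-0.0006,0],"rot":[0,0,0]},{"travel":[0,-0.0006,0],"rot":[0,0,0]},{"travel":[0,-0.0006,0],"rot":[0,0,0]}]' >/dev/null; python3 ok.py && python3 -m inch '[{"travel":[0,-0.0003,0],"rot":[0,0,0]},{"travel":[0,-0.0006,0],"rot":[0,0,0]},{"travel":[0,-0.0006,0],"rot":[0,0,0]},{"travel":[0,-0.0006,0],"rot":[0,0,0]},{"travel":[0,-0.0006,0],"rot":[0,0,0]},{"travel":[0,-0.0006,0],"rot":[0,0,0]},{"travel":[0,-0.0006,0],"rot":[0,0,0]},{"travel":[0,-0.0006,0],"rot":[0,0,0]},{"travel":[0,-0.0006,0],"rot":[0,0,0]},{"travel":[0,-0.0006,0],"rot":[0,0,0]}]' >/dev/null && python3 ok.py
```

```text
t 16.05 F [ 1.8  0.2 -0. ] P [534.27  92.22 151.31] w 38.6
t 16.88 F [0.7 0.1 0.6] P [533.66  92.19 151.28] w 38.4
```

```bash

python3 -m inch '[{"travel":[0,-0.0004,0],"rot":[0,0,0]},{"travel":[0,-0.0008,0],"rot":[0,0,0]},{"travel":[0,-0.0008,0],"rot":[0,0,0]},{"travel":[0,-0.0008,0],"rot":[0,0,0]},{"travel":[0,-0.0008,0],"rot":[0,0,0]},{"travel":[0,-0.0008,0],"rot":[0,0,0]},{"travel":[0,-0.0008,0],"rot":[0,0,0]},{"travel":[0,-0.0008,0],"rot":[0,0,0]},{"travel":[0,-0.0008,0],"rot":[0,0,0]},{"travel":[0,-0.0008,0],"rot":[0,0,0]}]' >/dev/null; python3 ok.py && python3 -m inch '[{"travel":[0,-0.0004,0],"rot":[0,0,0]},{"travel":[0,-0.0008,0],"rot":[0,0,0]},{"travel":[0,-0.0008,0],"rot":[0,0,0]},{"travel":[0,-0.0008,0],"rot":[0,0,0]},{"travel":[0,-0.0008,0],"rot":[0,0,0]},{"travel":[0,-0.0008,0],"rot":[0,0,0]},{"travel":[0,-0.0008,0],"rot":[0,0,0]},{"travel":[0,-0.0008,0],"rot":[0,0,0]},{"travel":[0,-0.0008,0],"rot":[0,0,0]},{"travel":[0,-0.0008,0],"rot":[0,0,0]}]' >/dev/null && python3 ok.py && python3 - <<'E'
from h import *
s=robot.camera("side"); im=s["pixels"][80:230,220:400]; cv2.imwrite("pics/s3.png",cv2.resize(im,None,fx=4,fy=4,interpolation=cv2.INTER_CUBIC))
E
```

```text
t 17.72 F [ 3.2 -0.   3. ] P [532.94  92.19 151.37] w 38.4
```

Firm at 533.3 towards -x and 550.0 towards +x. The total travel is 16.7 mm, about 2 mm of it play, and the slope is 8.5 N/mm, so handle 3 is sound and centred at x≈541.65. One last tiny push to about 5 N, then on to handle 2.

```bash

python3 -m inch '[{"travel":[0,-0.0002,0],"rot":[0,0,0]},{"travel":[0,-0.0002,0],"rot":[0,0,0]},{"travel":[0,-0.0002,0],"rot":[0,0,0]},{"travel":[0,-0.0002,0],"rot":[0,0,0]},{"travel":[0,-0.0002,0],"rot":[0,0,0]},{"travel":[0,-0.0002,0],"rot":[0,0,0]},{"travel":[0,-0.0002,0],"rot":[0,0,0]},{"travel":[0,-0.0002,0],"rot":[0,0,0]},{"travel":[0,-0.0002,0],"rot":[0,0,0]},{"travel":[0,-0.0002,0],"rot":[0,0,0]}]' >/dev/null; python3 ok.py 9 && python3 -m inch '[{"travel":[0,0.0045,0],"rot":[0,0,0]},{"travel":[0,0.0089,0],"rot":[0,0,0]},{"travel":[0,0.0089,-0.015],"rot":[0,0,0]},{"travel":[0,0.0089,-0.04],"rot":[0,0,0]},{"travel":[0,0.0089,-0.07],"rot":[0,0,0]},{"travel":[0,0.0089,-0.07],"rot":[0,0,0]},{"travel":[-0.03,0.0089,-0.07],"rot":[0,0,0]},{"travel":[-0.06,0.0089,-0.07],"rot":[0,0,0]},{"travel":[-0.09,0.0089,-0.07],"rot":[0,0,0]},{"travel":[-0.09,0.0089,-0.07],"rot":[0,0,0]}]' >/dev/null; python3 w.py 542.9 2.5 151
```

```text
t 18.55 F [ 3.5 -0.2  3.2] P [532.73  92.17 151.37] w 38.5
travel mm [ 3.86  0.28 69.73] rot [-0.07  0.06 -0.16] 19.3833
```

```bash

python3 -m inch '[{"travel":[0.0038,0,0],"rot":[0,0,0]},{"travel":[0.0038,0,0.015],"rot":[0,0,0]},{"travel":[0.0038,0,0.035],"rot":[0,0,0]},{"travel":[0.0038,0,0.055],"rot":[0,0,0]},{"travel":[0.0038,0,0.07],"rot":[0,0,0]},{"travel":[0.0038,0,0.07],"rot":[0,0,0]},{"travel":[0.0038,0.003,0.07],"rot":[0,0,0]},{"travel":[0.0038,0.006,0.07],"rot":[0,0,0]},{"travel":[0.0038,0.007,0.07],"rot":[0,0,0]},{"travel":[0.0038,0.007,0.07],"rot":[0,0,0]}]' >/dev/null; python3 ok.py; python3 w.py 542.9 2.5 151
```

```text
t 20.22 F [-0.2 -0.   0.9] P [550.39   6.42 152.21] w 38.0
travel mm [-3.82 -7.54  1.2 ] rot [ 0.07  0.   -0.01] 20.2167
```

```bash

python3 -m inch '[{"travel":[-0.0038,0.0004,0],"rot":[0,0,0]},{"travel":[-0.0038,0.0008,0],"rot":[0,0,0]},{"travel":[-0.0038,0.0008,0],"rot":[0,0,0]},{"travel":[-0.0038,0.0008,0],"rot":[0,0,0]},{"travel":[-0.0038,0.0008,0],"rot":[0,0,0]},{"travel":[-0.0038,0.0008,0],"rot":[0,0,0]},{"travel":[-0.0038,0.0008,0],"rot":[0,0,0]},{"travel":[-0.0038,0.0008,0],"rot":[0,0,0]},{"travel":[-0.0038,0.0008,0],"rot":[0,0,0]},{"travel":[-0.0038,0.0008,0],"rot":[0,0,0]}]' >/dev/null; python3 ok.py && python3 -m inch '[{"travel":[0,0.0003,0],"rot":[0,0,0]},{"travel":[0,0.0006,0],"rot":[0,0,0]},{"travel":[0,0.0006,0],"rot":[0,0,0]},{"travel":[0,0.0006,0],"rot":[0,0,0]},{"travel":[0,0.0006,0],"rot":[0,0,0]},{"travel":[0,0.0006,0],"rot":[0,0,0]},{"travel":[0,0.0006,0],"rot":[0,0,0]},{"travel":[0,0.0006,0],"rot":[0,0,0]},{"travel":[0,0.0006,0],"rot":[0,0,0]},{"travel":[0,0.0006,0],"rot":[0,0,0]}]' >/dev/null && python3 ok.py
```

```text
t 21.05 F [-0.3 -1.2  0.3] P [550.59   2.44 151.31] w 38.3
t 21.88 F [-0.3 -0.1  0.4] P [551.21   2.43 151.31] w 38.6
```

```bash

python3 ok.py && python3 -m inch '[{"travel":[0,0.0004,0],"rot":[0,0,0]},{"travel":[0,0.0008,0],"rot":[0,0,0]},{"travel":[0,0.0008,0],"rot":[0,0,0]},{"travel":[0,0.0008,0],"rot":[0,0,0]},{"travel":[0,0.0008,0],"rot":[0,0,0]},{"travel":[0,0.0008,0],"rot":[0,0,0]},{"travel":[0,0.0008,0],"rot":[0,0,0]},{"travel":[0,0.0008,0],"rot":[0,0,0]},{"travel":[0,0.0008,0],"rot":[0,0,0]},{"travel":[0,0.0008,0],"rot":[0,0,0]}]' >/dev/null && python3 ok.py
```

```text
t 21.88 F [-0.3 -0.1  0.4] P [551.21   2.43 151.31] w 38.6
t 22.72 F [-0.3  1.  -0.3] P [551.98   2.45 151.3 ] w 38.3
```

```bash

python3 -m inch '[{"travel":[0,0.0004,0],"rot":[0,0,0]},{"travel":[0,0.0008,0],"rot":[0,0,0]},{"travel":[0,0.0008,0],"rot":[0,0,0]},{"travel":[0,0.0008,0],"rot":[0,0,0]},{"travel":[0,0.0008,0],"rot":[0,0,0]},{"travel":[0,0.0008,0],"rot":[0,0,0]},{"travel":[0,0.0008,0],"rot":[0,0,0]},{"travel":[0,0.0008,0],"rot":[0,0,0]},{"travel":[0,0.0008,0],"rot":[0,0,0]},{"travel":[0,0.0008,0],"rot":[0,0,0]}]' >/dev/null; python3 ok.py && python3 -m inch '[{"travel":[0,0.0004,0],"rot":[0,0,0]},{"travel":[0,0.0008,0],"rot":[0,0,0]},{"travel":[0,0.0008,0],"rot":[0,0,0]},{"travel":[0,0.0008,0],"rot":[0,0,0]},{"travel":[0,0.0008,0],"rot":[0,0,0]},{"travel":[0,0.0008,0],"rot":[0,0,0]},{"travel":[0,0.0008,0],"rot":[0,0,0]},{"travel":[0,0.0008,0],"rot":[0,0,0]},{"travel":[0,0.0008,0],"rot":[0,0,0]},{"travel":[0,0.0008,0],"rot":[0,0,0]}]' >/dev/null && python3 ok.py
```

```text
t 23.55 F [-0.2 -0.3 -0.1] P [552.79   2.45 151.3 ] w 38.4
t 24.38 F [-0.2  0.4 -0.1] P [553.59   2.48 151.29] w 38.6
```

```bash

python3 -m inch '[{"travel":[0,0.0004,0],"rot":[0,0,0]},{"travel":[0,0.001,0],"rot":[0,0,0]},{"travel":[0,0.001,0],"rot":[0,0,0]},{"travel":[0,0.001,0],"rot":[0,0,0]},{"travel":[0,0.001,0],"rot":[0,0,0]},{"travel":[0,0.001,0],"rot":[0,0,0]},{"travel":[0,0.001,0],"rot":[0,0,0]},{"travel":[0,0.001,0],"rot":[0,0,0]},{"travel":[0,0.001,0],"rot":[0,0,0]},{"travel":[0,0.001,0],"rot":[0,0,0]}]' >/dev/null; python3 ok.py && python3 - <<'E'
from h import *
s=robot.camera("side"); im=s["pixels"][80:230,220:400]; cv2.imwrite("pics/s3.png",cv2.resize(im,None,fx=4,fy=4,interpolation=cv2.INTER_CUBIC))
E
```

```text
t 25.22 F [ 0.2 -0.7 -0.7] P [554.59   2.5  151.3 ] w 38.5
```

View pics/s3.png

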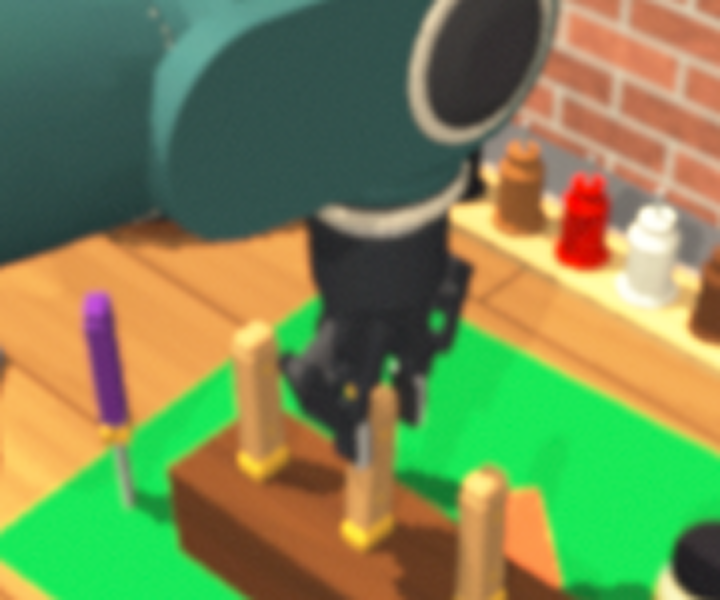

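The picture shows handle 2 leaning: its top is at (383,390) over the bolster at (367,530), while its neighbours stand straight. It yields with almost no force, so this is the loose one. Next I rock it on to its stops.

```bash

python3 -m inch '[{"travel":[0,0.0005,0],"rot":[0,0,0]},{"travel":[0,0.001,0],"rot":[0,0,0]},{"travel":[0,0.0015,0],"rot":[0,0,0]},{"travel":[0,0.002,0],"rot":[0,0,0]},{"travel":[0,0.0025,0],"rot":[0,0,0]},{"travel":[0,0.003,0],"rot":[0,0,0]},{"travel":[0,0.003,0],"rot":[0,0,0]},{"travel":[0,0.003,0],"rot":[0,0,0]},{"travel":[0,0.003,0],"rot":[0,0,0]},{"travel":[0,0.003,0],"rot":[0,0,0]}]' >/dev/null; python3 ok.py && python3 -m inch '[{"travel":[0,0.0005,0],"rot":[0,0,0]},{"travel":[0,0.001,0],"rot":[0,0,0]},{"travel":[0,0.001,0],"rot":[0,0,0]},{"travel":[0,0.001,0],"rot":[0,0,0]},{"travel":[0,0.001,0],"rot":[0,0,0]},{"travel":[0,0.001,0],"rot":[0,0,0]},{"travel":[0,0.001,0],"rot":[0,0,0]},{"travel":[0,0.001,0],"rot":[0,0,0]},{"travel":[0,0.001,0],"rot":[0,0,0]},{"travel":[0,0.001,0],"rot":[0,0,0]}]' >/dev/null && python3 ok.py && python3 -m inch '[{"travel":[0,0.0003,0],"rot":[0,0,0]},{"travel":[0,0.0006,0],"rot":[0,0,0]},{"travel":[0,0.0006,0],"rot":[0,0,0]},{"travel":[0,0.0006,0],"rot":[0,0,0]},{"travel":[0,0.0006,0],"rot":[0,0,0]},{"travel":[0,0.0006,0],"rot":[0,0,0]},{"travel":[0,0.0006,0],"rot":[0,0,0]},{"travel":[0,0.0006,0],"rot":[0,0,0]},{"travel":[0,0.0006,0],"rot":[0,0,0]},{"travel":[0,0.0006,0],"rot":[0,0,0]}]' >/dev/null && python3 ok.py
```

```text
t 26.10 F [ 0.1 -0.7  0. ] P [557.58   2.52 151.28] w 38.3
t 26.93 F [-0.6  0.3  0.2] P [558.59   2.51 151.31] w 38.3
t 27.77 F [ 0.7 -0.3  0.6] P [559.17   2.55 151.29] w 38.4
```

```bash

python3 -m inch '[{"travel":[0,0.0003,0],"rot":[0,0,0]},{"travel":[0,0.0006,0],"rot":[0,0,0]},{"travel":[0,0.0006,0],"rot":[0,0,0]},{"travel":[0,0.0006,0],"rot":[0,0,0]},{"travel":[0,0.0006,0],"rot":[0,0,0]},{"travel":[0,0.0006,0],"rot":[0,0,0]},{"travel":[0,0.0006,0],"rot":[0,0,0]},{"travel":[0,0.0006,0],"rot":[0,0,0]},{"travel":[0,0.0006,0],"rot":[0,0,0]},{"travel":[0,0.0006,0],"rot":[0,0,0]}]' >/dev/null; python3 ok.py && python3 -m inch '[{"travel":[0,0.0003,0],"rot":[0,0,0]},{"travel":[0,0.0006,0],"rot":[0,0,0]},{"travel":[0,0.0006,0],"rot":[0,0,0]},{"travel":[0,0.0006,0],"rot":[0,0,0]},{"travel":[0,0.0006,0],"rot":[0,0,0]},{"travel":[0,0.0006,0],"rot":[0,0,0]},{"travel":[0,0.0006,0],"rot":[0,0,0]},{"travel":[0,0.0006,0],"rot":[0,0,0]},{"travel":[0,0.0006,0],"rot":[0,0,0]},{"travel":[0,0.0006,0],"rot":[0,0,0]}]' >/dev/null && python3 ok.py && python3 -m inch '[{"travel":[0,0.0003,0],"rot":[0,0,0]},{"travel":[0,0.0006,0],"rot":[0,0,0]},{"travel":[0,0.0006,0],"rot":[0,0,0]},{"travel":[0,0.0006,0],"rot":[0,0,0]},{"travel":[0,0.0006,0],"rot":[0,0,0]},{"travel":[0,0.0006,0],"rot":[0,0,0]},{"travel":[0,0.0006,0],"rot":[0,0,0]},{"travel":[0,0.0006,0],"rot":[0,0,0]},{"travel":[0,0.0006,0],"rot":[0,0,0]},{"travel":[0,0.0006,0],"rot":[0,0,0]}]' >/dev/null && python3 ok.py
```

```text
t 28.60 F [-0.2  0.7  1.2] P [559.77   2.54 151.29] w 38.8
t 29.43 F [-1.3  0.4  0.9] P [560.4    2.56 151.32] w 38.3
t 30.27 F [-3.  -0.4  3.8] P [560.97   2.54 151.31] w 38.3
```

The +x stop is at 560.6, 10 mm of play as described. A touch more to reach 5 N, then the other side.

```bash

python3 -m inch '[{"travel":[0,0.0003,0],"rot":[0,0,0]},{"travel":[0,0.0003,0],"rot":[0,0,0]},{"travel":[0,0.0003,0],"rot":[0,0,0]},{"travel":[0,0.0003,0],"rot":[0,0,0]},{"travel":[0,0.0003,0],"rot":[0,0,0]},{"travel":[0,0.0003,0],"rot":[0,0,0]},{"travel":[0,0.0003,0],"rot":[0,0,0]},{"travel":[0,0.0003,0],"rot":[0,0,0]},{"travel":[0,0.0003,0],"rot":[0,0,0]},{"travel":[0,0.0003,0],"rot":[0,0,0]}]' >/dev/null; python3 ok.py 9 ; python3 -m inch '[{"travel":[0,-0.006,0],"rot":[0,0,0]},{"travel":[0,-0.014,0],"rot":[0,0,0]},{"travel":[0,-0.022,0],"rot":[0,0,0]},{"travel":[0,-0.027,0],"rot":[0,0,0]},{"travel":[0,-0.030,0],"rot":[0,0,0]},{"travel":[0,-0.032,0],"rot":[0,0,0]},{"travel":[0,-0.033,0],"rot":[0,0,0]},{"travel":[0,-0.033,0],"rot":[0,0,0]},{"travel":[0,-0.033,0],"rot":[0,0,0]},{"travel":[0,-0.033,0],"rot":[0,0,0]}]' >/dev/null; python3 ok.py && python3 -m inch '[{"travel":[0,-0.0005,0],"rot":[0,0,0]},{"travel":[0,-0.001,0],"rot":[0,0,0]},{"travel":[0,-0.0015,0],"rot":[0,0,0]},{"travel":[0,-0.0015,0],"rot":[0,0,0]},{"travel":[0,-0.0015,0],"rot":[0,0,0]},{"travel":[0,-0.0015,0],"rot":[0,0,0]},{"travel":[0,-0.0015,0],"rot":[0,0,0]},{"travel":[0,-0.0015,0],"rot":[0,0,0]},{"travel":[0,-0.0015,0],"rot":[0,0,0]},{"travel":[0,-0.0015,0],"rot":[0,0,0]}]' >/dev/null && python3 ok.py && python3 -m inch '[{"travel":[0,-0.0005,0],"rot":[0,0,0]},{"travel":[0,-0.001,0],"rot":[0,0,0]},{"travel":[0,-0.001,0],"rot":[0,0,0]},{"travel":[0,-0.001,0],"rot":[0,0,0]},{"travel":[0,-0.001,0],"rot":[0,0,0]},{"travel":[0,-0.001,0],"rot":[0,0,0]},{"travel":[0,-0.001,0],"rot":[0,0,0]},{"travel":[0,-0.001,0],"rot":[0,0,0]},{"travel":[0,-0.001,0],"rot":[0,0,0]},{"travel":[0,-0.001,0],"rot":[0,0,0]}]' >/dev/null && python3 ok.py
```

```text
t 31.10 F [-5.   0.3  2.2] P [561.25   2.56 151.31] w 38.1
t 31.93 F [-0.2 -0.5 -0.4] P [528.36   2.12 151.18] w 38.4
t 32.77 F [ 0.5 -0.3 -0.1] P [526.8    2.08 151.32] w 38.3
t 33.60 F [0.9 1.4 1. ] P [525.82   2.07 151.32] w 38.4
```

```bash

python3 -m inch '[{"travel":[0,-0.0004,0],"rot":[0,0,0]},{"travel":[0,-0.0008,0],"rot":[0,0,0]},{"travel":[0,-0.0008,0],"rot":[0,0,0]},{"travel":[0,-0.0008,0],"rot":[0,0,0]},{"travel":[0,-0.0008,0],"rot":[0,0,0]},{"travel":[0,-0.0008,0],"rot":[0,0,0]},{"travel":[0,-0.0008,0],"rot":[0,0,0]},{"travel":[0,-0.0008,0],"rot":[0,0,0]},{"travel":[0,-0.0008,0],"rot":[0,0,0]},{"travel":[0,-0.0008,0],"rot":[0,0,0]}]' >/dev/null; python3 ok.py && python3 -m inch '[{"travel":[0,-0.0004,0],"rot":[0,0,0]},{"travel":[0,-0.0007,0],"rot":[0,0,0]},{"travel":[0,-0.0007,0],"rot":[0,0,0]},{"travel":[0,-0.0007,0],"rot":[0,0,0]},{"travel":[0,-0.0007,0],"rot":[0,0,0]},{"travel":[0,-0.0007,0],"rot":[0,0,0]},{"travel":[0,-0.0007,0],"rot":[0,0,0]},{"travel":[0,-0.0007,0],"rot":[0,0,0]},{"travel":[0,-0.0007,0],"rot":[0,0,0]},{"travel":[0,-0.0007,0],"rot":[0,0,0]}]' >/dev/null && python3 ok.py
```

```text
t 34.43 F [ 1.5 -0.   1. ] P [525.04   2.08 151.34] w 38.5
t 35.27 F [4.1 1.2 0.1] P [524.38   2.06 151.41] w 38.5
```

Firm again at 524.6, so 36 mm of total travel: the knife in slot 2 is the loose one, centred at x = 542.7. Centring on it, lowering to the grip point and pinching.

```bash

python3 -m inch '[{"travel":[0,0.005,0],"rot":[0,0,0]},{"travel":[0,0.01,0],"rot":[0,0,0]},{"travel":[0,0.015,0],"rot":[0,0,0]},{"travel":[0,0.0183,0],"rot":[0,0,0]},{"travel":[0,0.0183,0.005],"rot":[0,0,0]},{"travel":[0,0.0183,0.01],"rot":[0,0,0]},{"travel":[0,0.0183,0.0155],"rot":[0,0,0]},{"travel":[0,0.0183,0.0155],"rot":[0,0,0]},{"travel":[0,0.0183,0.0155],"rot":[0,0,0]},{"travel":[0,0.0183,0.0155],"rot":[0,0,0]}]' >/dev/null; python3 ok.py && python3 -m inch '[{"travel":[0,0,0],"rot":[0,0,0]},{"travel":[0,0,0],"rot":[0,0,0]},{"travel":[0,0,0],"rot":[0,0,0]},{"travel":[0,0,0],"rot":[0,0,0]},{"travel":[0,0,0],"rot":[0,0,0]},{"travel":[0,0,0],"rot":[0,0,0]},{"travel":[0,0,0],"rot":[0,0,0]},{"travel":[0,0,0],"rot":[0,0,0]},{"travel":[0,0,0],"rot":[0,0,0]},{"travel":[0,0,0],"rot":[0,0,0]}]' -0.6 40
```

```text
t 36.10 F [-1.2 -0.4  0.2] P [542.54   2.3  135.9 ] w 38.4
time_s: 36.93
position: [542.7, 2.3, 136.2]
orientation: [2.206, 2.236, 0.0]
force: [-1.7, 0.4, 5.4]
width: 25.7
gripper_force: 40.6
```

```bash

python3 -m inch '[{"travel":[0,0,-0.002],"rot":[0,0,0]},{"travel":[0,0,-0.01],"rot":[0,0,0]},{"travel":[0,0,-0.022],"rot":[0,0,0]},{"travel":[0,0,-0.036],"rot":[0,0,0]},{"travel":[0,0,-0.052],"rot":[0,0,0]},{"travel":[0,0,-0.07],"rot":[0,0,0]},{"travel":[0,0,-0.1],"rot":[0,0,0]},{"travel":[0,0,-0.135],"rot":[0,0,0]},{"travel":[0,0,-0.17],"rot":[0,0,0]},{"travel":[0,0,-0.21],"rot":[0,0,0]}]'; python3 w.py 482.4 -307 346;python3 - <<'E'
from h import *
s=robot.camera("side"); im=s["pixels"][40:260,220:440]; cv2.imwrite("pics/s4.png",cv2.resize(im,None,fx=2.7,fy=2.7,interpolation=cv2.INTER_CUBIC))
E
```

```text
time_s: 37.77
position: [541.9, 2.3, 348.3]
orientation: [2.206, 2.236, 0.0]
force: [0.5, 1.0, -0.8]
width: 25.5
gripper_force: 39.8
travel mm [-308.51  -63.73    2.3 ] rot [ 0.    0.   -0.03] 37.7667
```

View pics/s4.png

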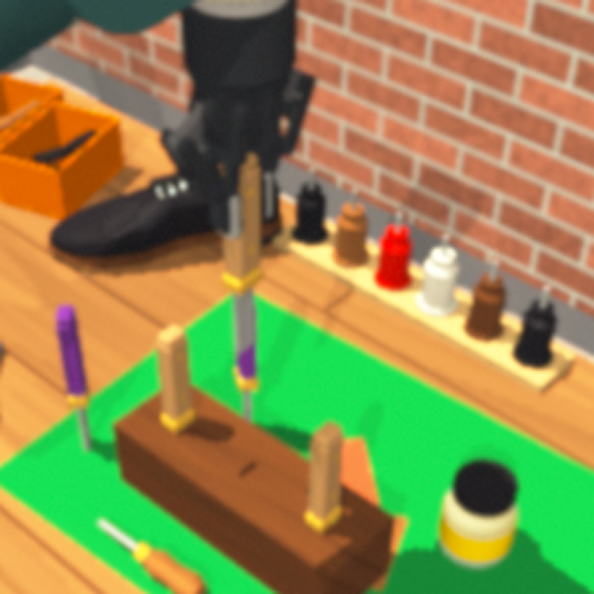

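The knife hangs upright in the fingers, handle at (245,215), blade down to (245,380), slot 2 empty and the neighbours home. Carrying it to above the tin.

```bash

python3 -m inch '[{"travel":[-0.015,-0.003,0],"rot":[0,0,0]},{"travel":[-0.045,-0.009,0],"rot":[0,0,0]},{"travel":[-0.08,-0.016,0],"rot":[0,0,0]},{"travel":[-0.115,-0.024,0],"rot":[0,0,0]},{"travel":[-0.15,-0.031,0],"rot":[0,0,0]},{"travel":[-0.185,-0.038,0],"rot":[0,0,0]},{"travel":[-0.22,-0.045,0],"rot":[0,0,0]},{"travel":[-0.255,-0.053,0],"rot":[0,0,0]},{"travel":[-0.285,-0.059,0],"rot":[0,0,0]},{"travel":[-0.3085,-0.0637,0],"rot":[0,0,0]}]'>/dev/null;
python3 -m inch '[{"travel":[0,0,0],"rot":[0,0,0]},{"travel":[0,0,0],"rot":[0,0,0]},{"travel":[0,0,0.02],"rot":[0,0,0]},{"travel":[0,0,0.05],"rot":[0,0,0]},{"travel":[0,0,0.08],"rot":[0,0,0]},{"travel":[0,0,0.095],"rot":[0,0,0]},{"travel":[0,0,0.1],"rot":[0,0,0]},{"travel":[0,0,0.1],"rot":[0,0,0]},{"travel":[0,0,0.1],"rot":[0,0,0]},{"travel":[0,0,0.1],"rot":[0,0,0]}]'; python3 - <<'E'
from h import *
for n in("side","top"):
    s=robot.camera(n)
    m=max(robot.masks_of(s,"tin"),key=lambda m:m["conf"]) ; ys,xs=np.nonzero(m["region"]);print(n,m["conf"],m["location"],xs.min(),xs.max(),ys.min(),ys.max())
    if n=="side": im=s["pixels"][200:360,310:490]; cv2.imwrite("pics/s5.png",cv2.resize(im,None,fx=3.6,fy=3.6,interpolation=cv2.INTER_CUBIC))
E
python3 w.py 483 -307 246
```

```text
time_s: 39.48
position: [483.6, -307.1, 248.0]
orientation: [2.204, 2.235, 0.001]
force: [-0.2, -0.6, -1.0]
width: 25.5
gripper_force: 39.8
side 0.6 [399.0, 310.7] 378 421 284 338
top 0.87 [448.6, 225.5] 427 469 208 242
travel mm [ 0.16 -0.27  0.72] rot [ 0.05  0.04 -0.03] 39.6833
```

View pics/s5.png

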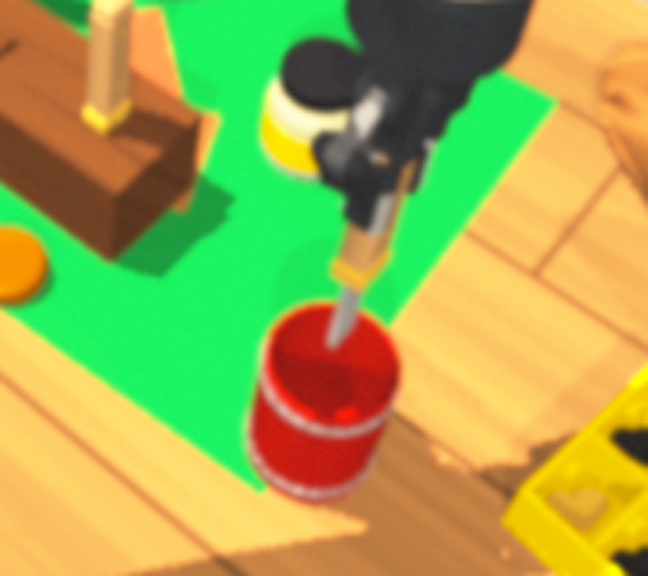

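The blade tip at (333,345) hangs over the middle of the tin mouth, whose rim is centred at (333,367). Lowering, the last millimetres by feel.

```bash
sed 's/abs(f\[0\])/abs(f[2])/' ok.py > okz.py
python3 -m inch '[{"travel":[0,0,0.01],"rot":[0,0,0]},{"travel":[0,0,0.028],"rot":[0,0,0]},{"travel":[0,0,0.046],"rot":[0,0,0]},{"travel":[0,0,0.064],"rot":[0,0,0]},{"travel":[0,0,0.082],"rot":[0,0,0]},{"travel":[0,0,0.1],"rot":[0,0,0]},{"travel":[0,0,0.11],"rot":[0,0,0]},{"travel":[0,0,0.115],"rot":[0,0,0]},{"travel":[0,0,0.116],"rot":[0,0,0]},{"travel":[0,0,0.116],"rot":[0,0,0]}]' >/dev/null; python3 okz.py && python3 -m inch '[{"travel":[0,0,0.001],"rot":[0,0,0]},{"travel":[0,0,0.002],"rot":[0,0,0]},{"travel":[0,0,0.002],"rot":[0,0,0]},{"travel":[0,0,0.002],"rot":[0,0,0]},{"travel":[0,0,0.002],"rot":[0,0,0]},{"travel":[0,0,0.002],"rot":[0,0,0]},{"travel":[0,0,0.002],"rot":[0,0,0]},{"travel":[0,0,0.002],"rot":[0,0,0]},{"travel":[0,0,0.002],"rot":[0,0,0]},{"travel":[0,0,0.002],"rot":[0,0,0]}]' >/dev/null && python3 okz.py && python3 -m inch '[{"travel":[0,0,0.001],"rot":[0,0,0]},{"travel":[0,0,0.001],"rot":[0,0,0]},{"travel":[0,0,0.001],"rot":[0,0,0]},{"travel":[0,0,0.001],"rot":[0,0,0]},{"travel":[0,0,0.001],"rot":[0,0,0]},{"travel":[0,0,0.001],"rot":[0,0,0]},{"travel":[0,0,0.001],"rot":[0,0,0]},{"travel":[0,0,0.001],"rot":[0,0,0]},{"travel":[0,0,0.001],"rot":[0,0,0]},{"travel":[0,0,0.001],"rot":[0,0,0]}]' >/dev/null && python3 okz.py
```

```text
t 40.52 F [ 0.2  0.6 -0.1] P [ 483.23 -307.15  130.21] w 25.9
t 41.35 F [-0.4  0.2 -1.3] P [ 483.09 -307.03  127.84] w 25.3
t 42.18 F [ 0.3  0.4 -1.2] P [ 483.09 -307.03  126.84] w 25.4
```

```bash
python3 -m inch '[{"travel":[0,0,0.001],"rot":[0,0,0]},{"travel":[0,0,0.001],"rot":[0,0,0]},{"travel":[0,0,0.001],"rot":[0,0,0]},{"travel":[0,0,0.001],"rot":[0,0,0]},{"travel":[0,0,0.001],"rot":[0,0,0]},{"travel":[0,0,0.001],"rot":[0,0,0]},{"travel":[0,0,0.001],"rot":[0,0,0]},{"travel":[0,0,0.001],"rot":[0,0,0]},{"travel":[0,0,0.001],"rot":[0,0,0]},{"travel":[0,0,0.001],"rot":[0,0,0]}]' >/dev/null ; python3 okz.py && python3 -m inch '[{"travel":[0,0,0.001],"rot":[0,0,0]},{"travel":[0,0,0.001],"rot":[0,0,0]},{"travel":[0,0,0.001],"rot":[0,0,0]},{"travel":[0,0,0.001],"rot":[0,0,0]},{"travel":[0,0,0.001],"rot":[0,0,0]},{"travel":[0,0,0.001],"rot":[0,0,0]},{"travel":[0,0,0.001],"rot":[0,0,0]},{"travel":[0,0,0.001],"rot":[0,0,0]},{"travel":[0,0,0.001],"rot":[0,0,0]},{"travel":[0,0,0.001],"rot":[0,0,0]}]' >/dev/null && python3 okz.py && python3 -m inch '[{"travel":[0,0,0.001],"rot":[0,0,0]},{"travel":[0,0,0.001],"rot":[0,0,0]},{"travel":[0,0,0.001],"rot":[0,0,0]},{"travel":[0,0,0.001],"rot":[0,0,0]},{"travel":[0,0,0.001],"rot":[0,0,0]},{"travel":[0,0,0.001],"rot":[0,0,0]},{"travel":[0,0,0.001],"rot":[0,0,0]},{"travel":[0,0,0.001],"rot":[0,0,0]},{"travel":[0,0,0.001],"rot":[0,0,0]},{"travel":[0,0,0.001],"rot":[0,0,0]}]' >/dev/null && python3 okz.py
```

```text
t 43.02 F [2.1 0.1 4.9] P [ 483.24 -307.11  126.13] w 25.8
```

Floor touched at TCP z = 126.1, as predicted (Fz 4.9 N). Releasing and rising.

```bash
python3 -m inch '[{"travel":[0,0,0],"rot":[0,0,0]},{"travel":[0,0,0],"rot":[0,0,0]},{"travel":[0,0,0],"rot":[0,0,0]},{"travel":[0,0,0],"rot":[0,0,0]},{"travel":[0,0,0],"rot":[0,0,0]},{"travel":[0,0,0],"rot":[0,0,0]},{"travel":[0,0,0],"rot":[0,0,0]},{"travel":[0,0,0],"rot":[0,0,0]},{"travel":[0,0,0],"rot":[0,0,0]},{"travel":[0,0,0],"rot":[0,0,0]}]' 1 20; python3 -m inch '[{"travel":[0,0,-0.005],"rot":[0,0,0]},{"travel":[0,0,-0.015],"rot":[0,0,0]},{"travel":[0,0,-0.025],"rot":[0,0,0]},{"travel":[0,0,-0.04],"rot":[0,0,0]},{"travel":[0,0,-0.055],"rot":[0,0,0]},{"travel":[0,0,-0.07],"rot":[0,0,0]},{"travel":[0,0,-0.09],"rot":[0,0,0]},{"travel":[0,0,-0.11],"rot":[0,0,0]},{"travel":[0,0,-0.13],"rot":[0,0,0]},{"travel":[0,0,-0.15],"rot":[0,0,0]}]'; python3 - <<'E'
from h import *
s=robot.camera("side"); im=s["pixels"][130:360,230:490]; cv2.imwrite("pics/s6.png",cv2.resize(im,None,fx=2.6,fy=2.6,interpolation=cv2.INTER_CUBIC))
E
```

```text
time_s: 43.85
position: [483.1, -307.0, 125.8]
orientation: [2.206, 2.236, -0.0]
force: [1.1, 0.1, -0.3]
width: 85.3
gripper_force: 0.0
time_s: 44.68
position: [483.0, -306.9, 278.1]
orientation: [2.206, 2.236, 0.0]
force: [0.4, 0.5, 1.2]
width: 85.4
gripper_force: 0.0
```

View pics/s6.png

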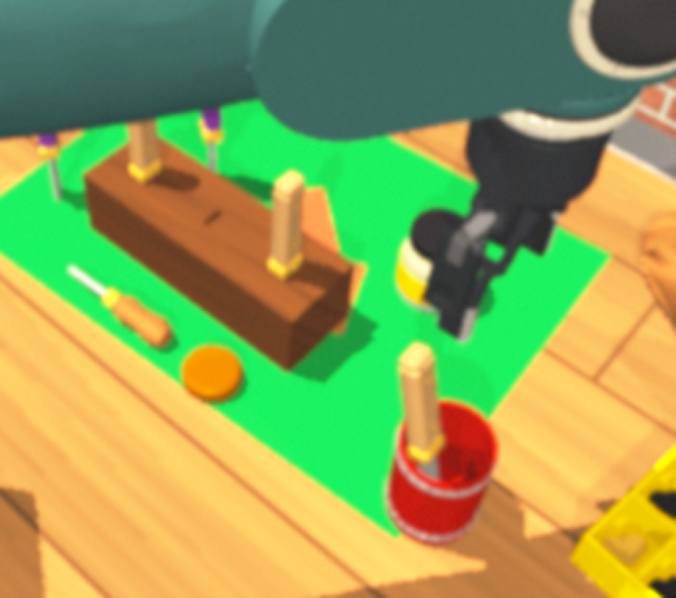

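The knife stands blade down in the tin, handle top at (418,355), leaning on the rim. The tin is where it was, both sound knives are home in the block, and the gripper is well clear. Handing in.

```bash
python3 -c "from station import robot;print(robot.close_job())"
```

```text
the job is handed in; nothing more can be done
None
```

The loose knife was in slot 2 (about 10 mm of play each way); I drew it and stood it blade down on the floor of the red tin, then handed in at about 45 s. Handle 3 tested sound at about 5 N; I did not test handle 1, because the loose one had already been found.

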